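Load a cartridge through the sprung flap of a sample chamber

ROBOT

A 6-joint arm with a two-finger parallel gripper is mounted at the origin on a cart in front of the work surface, level with it; the furniture and walls round the work are solid. World frame = base frame: x ahead of the robot, y to its left, z up, the work surface at z = 0. Lengths are in m, angles in rad, forces in N, time in s.
With the tool pointing down it reaches from about 0.275 to 0.75 m from the base axis. Payload 10.2 kg.
Tool frame: the origin (TCP) lies on the centre line of the jaws, within the pads' length; the fingertips stand ahead of it and the grasp point (between the pads) is the TCP (manip.tip_reach is the z of the fingertips in the tool frame, in m); z points along the fingers, y is the line along which they close (so a half turn about z gives the same grasp; the last joint's range is limited). The gripper opens to 85 mm and grips with 20 to 120 N. Pads are 22 mm wide; open, the fingers measure 114 mm over their backs; the gripper's body (76 mm by 85 mm) begins 54 mm behind the grasp point. The pads swing forward as they close: fully open they stand 13 mm farther back than shut.
Start: joints at [-1.475, 0.313, 1.498, -0, 1.331, -0.223], TCP at [0.165, -0.499, 0.25] pointing down, gripper open.
Joint ranges: [-2.94, 2.94], [-0.97, 2.17], [0.19, 2.56], [-1.23, 4.37], [0.02, 3.11], [-2.88, 2.88]. Speed limits (rad/s): [2.39, 2.39, 3.01, 3.14, 3.14, 3.14].

INTERFACE

Orientations are given as a 3x3 rotation matrix whose columns are the frame's x, y, z axes.
In Python, from station import manip gives the robot as it stands.
- The arm moves only by the shell command python3 -m pendant 'ROWS' [OPENING] [FORCE]. ROWS is a JSON object of lists of equal length, an entry for each row: "slide": the shift along the tool's x, y, z scaled (see below), a list of three; "rotation": the turn, a rotation vector about the tool's x, y, z scaled (see below), a list of three. A call has 1 to 10 rows; each row is the pose to reach, as a shift and turn from the pose commanded when the call began, along the tool's axes at that moment, turning the shorter way round; what a row does not reach only later rows make up. The controller multiplies each number of a shift by 0.6 m and each number of a turn by 2 pi rad. A row lasts 1/8 s, in which the tool goes at most 62.5 mm and 10.7 degrees, less where a joint would pass 70% of its speed; a pose out of reach is approached as far as the arm can. A call with a number of a shift or a turn outside -1 to 1 is refused whole. A call with a gripper value outside its range is refused whole. OPENING is the opening, from 0 (shut) to 1 (fully open), set as the call begins (- or left out, the last holds). The fingers move at their own pace and stop on an object; FORCE is the grip in N (left out, the last holds). Time passes only in rows, so rows that repeat a pose let the fingers close. It gives the time, the measured TCP pose, the force, the opening and the grip force at its end, in the units of the state.
- manip.observe(): the state, without advancing time (a new reading comes with each control period).
- manip.get_image(name): name is "scene" or "top" or "wrist"; returns (picture, depth): 400x640x3 uint8, blue, green, red; 400x640 float32, m along the optical axis (not along the pixel's ray), 0 where there is no reading.
- manip.camera_params(name): a dict with "mtx" (3x3 intrinsics, pixels), "eye" and "orientation" of the camera in the world. Camera axes: x right, y down, z forward; pixel columns grow to the right and rows downward; lengths in m; the calibration is good to about 2 mm. A picture is of the moment at which its call begins: read the wrist's pose just before it. camera_params takes no time and is no camera call; for the wrist camera it gives the pose at the moment of the call.
- manip.hand_in(): hands the job in; it is judged then, once.
The state is a dict: "time_s": time; "joints": joint angles; "dq": joint speeds; "tau": joint torques, N m; "position": TCP position; "eef_rot": TCP orientation; "force": force on the tool from outside, world axes, zero at the start; "moment": the same for the moment, N m; "finger_gap": finger opening in m; "grasp_force": force on a finger pad.
Only numpy, scipy, OpenCV 4.12 (cv2) and the standard library are available. Lean on these libraries where they do the work, as an engineer would, in place of code of your own. Each camera call takes 0.05 s, during which the arm holds its last target. There are 200 camera calls.

TASK

Take the white cartridge with flat sides (not the round canister beside it, which stays where it stands) by the black tab on its top, push it foot first down through the sprung flap in the top of the grey sample chamber and set it upright on the chamber's floor, where it holds the flap open by itself. Lower it all the way, do not drop it, then let go.

Things in the scene. Friction and masses are not known exactly. Their poses are not given: they have to be found in the camera images.
- cartridge: Loose flat-sided white cartridge, 0.2 to 0.3 kg, standing upright: body 34 mm along its x, 44 mm along its y, 110 mm high (lowest 6 mm a 29 x 39 mm black foot). Centred on top a black grip tab, 16 mm thick along x, 34 mm wide along y, from 110 to 150 mm above the origin. Origin: centre of the underside; z up.
- canister: Loose round white canister, diameter 44 mm, body 110 mm high, with the same black tab on top (to 150 mm). Stands near the cartridge, in either one's place; not to be used or moved. Origin: centre of the underside; z up.
- chamber: Fixed grey box, 104 mm along its x, 100 mm along its y, rim top 106 mm above the worktop; two small ports on its -y side. Its mouth opens up from a shaft, x -30 to +34, y -32 to +32 mm in its frame, with a flat floor 5 mm above the worktop. Origin: on the worktop, below where the cartridge's centre belongs; z up. Cartridge x, y parallel to the chamber's fit best.
- flap (a joint): Steel flap, 62 mm square, closing the mouth level, upper face 101.5 mm above the worktop; hinged along the chamber's y at its x = +32 mm, free edge swings down into the shaft. Rad: 0 shut, 1.57 hanging down by the +x wall. A light spring shuts it (0.012 N m shut, 0.028 open); pushing the cartridge through takes a few N. A standing cartridge holds it at about 1.1 to 1.5.
There are look-alikes about, which are no part of the job. Leave any blue or brown look-alike of the cartridge alone.

How it is judged:
On the way, in this order (a step that is already met when the one before it is completed fails the run):
1. the cartridge is lifted off the worktop and over the chamber, its foot above the flap (height (world z) of cartridge above 0.104 m and horizontal distance between cartridge and chamber below 0.03 m), for 0.1 s.
2. the cartridge's foot is through the mouth and pushes the flap open (z of cartridge in the frame of chamber below 0.085 m and horizontal distance between cartridge and chamber below 0.03 m and value of joint flap above 0.5 rad), for 0.05 s.
At the end, for the whole second after the job is handed in: The cartridge stands on the chamber's floor (its underside at most 12 mm above the worktop), its foot within 25 mm of the chamber's origin, within 0.2 rad of upright, at rest and released, with the flap held open by more than 0.8 rad (z of cartridge in the frame of chamber below 0.012 m and horizontal distance between cartridge and chamber below 0.025 m and angle between cartridge's own z axis and vertical below 0.2 rad and value of joint flap above 0.8 rad and linear speed of cartridge below 0.02 m/s and contact force between the fingers and cartridge below 0.1 N); the robot touches nothing.
It fails at once if the round canister is moved by more than 30 mm or knocked over (distance of canister from where it was at the start of the episode above 0.03 m or angle between canister's own z axis and vertical above 0.5 rad).
It fails at once if the cartridge is dropped into the chamber (it falls faster than 0.6 m/s with its foot inside the mouth) (linear speed of cartridge above 0.6 m/s and z of cartridge in the frame of chamber below 0.1 m and horizontal distance between cartridge and chamber below 0.03 m).
It also fails if it takes over 38 s, if anything falls off the work surface, if the arm or the gripper's body presses on something with over 40 N, if the wrist force passes 120 N, or if a joint passes its speed limit or range.

## Working session

There is one attempt and no reset: what is moved stays moved. The work goes in short steps, Python scripts to look and compute and a shell command to move; the robot and the scene stay as the last step left them, time stands still between calls to the robot, and variables do not carry over. Pictures are saved under pics/ and viewed, at most 10 in all, crops included, and the job is handed in when it is done.

```bash
mkdir -p pics; ls; python3 - <<'E'
from station import manip
import cv2,numpy as np
for n in ("scene","top"):
    im,d=manip.get_image(n); cv2.imwrite(f"pics/{n}0.png",im); np.save(f"{n}0.npy",d)
    p=manip.camera_params(n); print(n,p)
print(manip.observe()); print(manip.tip_reach)
E
```

```text
pics
scene {'mtx': array([[411.88650452,   0.        , 322.64160881],
       [  0.        , 411.88650452, 202.53579142],
       [  0.        ,   0.        ,   1.        ]]), 'eye': array([0.12232338, 0.70163125, 0.48946778]), 'orientation': array([[-0.88066136, -0.18052213,  0.43800379],
       [-0.47362377,  0.31446413, -0.8226742 ],
       [ 0.01077442, -0.93194639, -0.36243599]])}
top {'mtx': array([[366.51708865,   0.        , 317.66522019],
       [  0.        , 366.51708865, 201.67995514],
       [  0.        ,   0.        ,   1.        ]]), 'eye': array([ 0.39594856, -0.17203736,  1.05800918]), 'orientation': array([[ 0.02604717, -0.98229593,  0.18551615],
       [-0.99959782, -0.02767483, -0.00618907],
       [ 0.01121362, -0.18528033, -0.98262172]])}
{'time_s': 0.1, 'joints': array([-1.47539125e+00,  3.13391754e-01,  1.49838482e+00,  7.52560332e-06,
        1.33101529e+00, -2.23411040e-01]), 'dq': array([ 0.00109518, -0.00175414, -0.00250569, -0.00013868,  0.00115442,
       -0.00112274]), 'tau': array([ 3.97136318e-03, -4.12894714e+01, -2.60140765e+01, -3.29221996e-05,
        3.05175097e-03, -2.43072361e-05]), 'position': array([ 0.16452047, -0.49832418,  0.24978454]), 'eef_rot': array([[ 9.49607740e-01,  3.13440790e-01, -1.06960764e-04],
       [ 3.13440690e-01, -9.49607028e-01,  1.19445891e-03],
       [ 2.72821451e-04, -1.16779328e-03, -9.99999281e-01]]), 'force': array([-0.11875442,  0.09737909,  0.09242942]), 'moment': array([ 0.05377894, -0.01193742,  0.05110997]), 'grasp_force': 0.0, 'finger_gap': 0.0852601608630006}
0.019
```

View pics/top0.png

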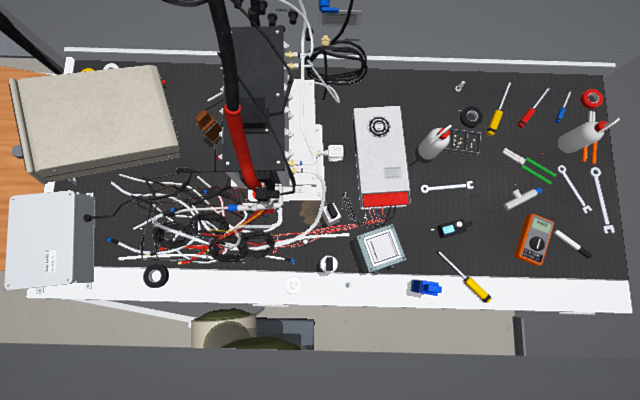

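View pics/scene0.png

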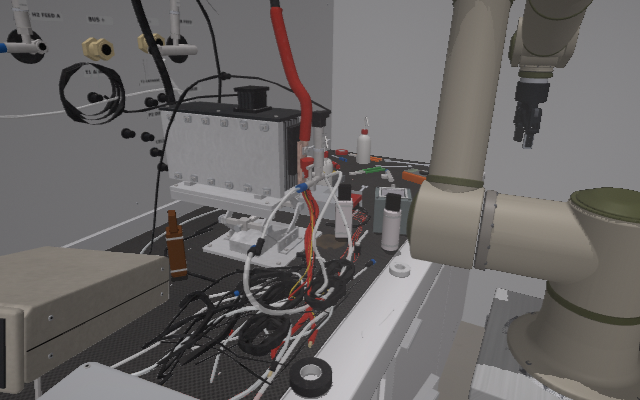

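Two candidates: top (331,212)/scene (344,210), and top (328,263)/scene (391,220). Brown one at top (208,125). I'll enlarge to tell flat from round.

```bash
python3 - <<'E'
import cv2,numpy as np
t=cv2.imread("pics/top0.png");s=cv2.imread("pics/scene0.png")
a=cv2.resize(t[185:305,300:420],(400,400),interpolation=cv2.INTER_CUBIC)
b=cv2.resize(s[170:270,325:425],(400,400),interpolation=cv2.INTER_CUBIC)
cv2.imwrite("pics/crop1.png",np.hstack([a,b]))
from numpy.linalg import inv
from station import manip
d=np.load("top0.npy");p=manip.camera_params("top")
def P(u,v):
    z=d[v,u]; return (p["eye"]+p["orientation"]@(inv(p["mtx"])@[u,v,1])*z).round(3)
for u,v in [(331,212),(335,214),(327,208),(328,263),(326,258),(330,267),(380,248),(366,235),(397,258),(361,260),(393,230)]: print(u,v,P(u,v))
E
```

```text
331 212 [ 0.542 -0.212  0.15 ]
335 214 [ 0.537 -0.222  0.149]
327 208 [ 0.555 -0.202  0.133]
328 263 [ 0.416 -0.207  0.145]
326 258 [ 0.428 -0.202  0.149]
330 267 [ 0.406 -0.212  0.148]
380 248 [ 0.459 -0.343  0.1  ]
366 235 [ 0.491 -0.306  0.104]
397 258 [ 0.434 -0.387  0.101]
361 260 [ 0.428 -0.302  0.04 ]
393 230 [ 0.507 -0.378  0.101]
```

View pics/crop1.png

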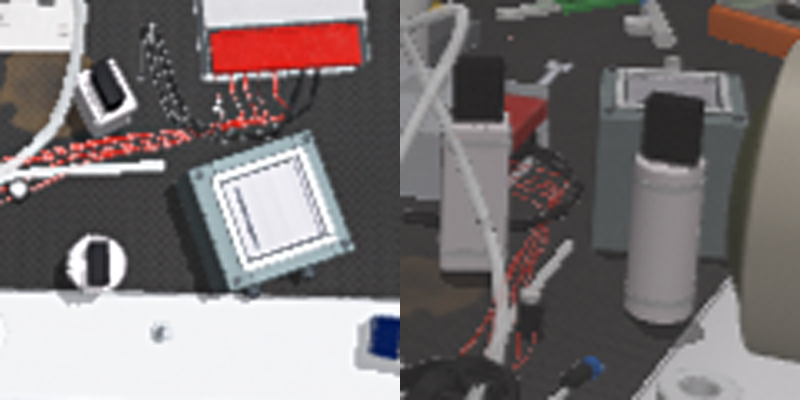

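Flat-sided white body with a rectangular tab is the one at top (331,212) (crop 105,95), which is the cartridge. The one at (328,263) has a round outline and is the canister. The chamber's ports face the robot (crop 280,285), so chamber +y ≈ world +x and the hinge side +x ≈ world −y. Next I'll measure poses and check heights of the cables nearby.

```bash
python3 - <<'E'
import cv2,numpy as np
from numpy.linalg import inv
from station import manip
t=cv2.imread("pics/top0.png");d=np.load("top0.npy");p=manip.camera_params("top")
v,u=np.mgrid[:400,:640]
W=p["eye"]+(np.stack([u,v,np.ones_like(u)],-1)@inv(p["mtx"]).T*d[...,None])@p["orientation"].T
def rect(m,name):
    q=W[m]; print(name,len(q),cv2.minAreaRect((q[:,:2]*1000).astype(np.float32)),q[:,2].mean().round(3))
X,Y,Z=W[...,0],W[...,1],W[...,2]
near=lambda x,y,r:(np.hypot(X-x,Y-y)<r)&(d>0)
rect(near(.545,-.213,.045)&(Z>.14)&(Z<.16),"tab")
rect(near(.545,-.213,.04)&(Z>.10)&(Z<.125),"bodytop")
rect(near(.417,-.207,.04)&(Z>.14)&(Z<.16),"can tab")
rect(near(.46,-.343,.085)&(Z>.098)&(Z<.112),"chamber")
# tall stuff near the work
m=(Z>.17)&(X>.3)&(X<.75)&(Y<-.0)&(Y>-.6)&(d>0)
h=np.zeros((9,13))
for i in range(9):
    for j in range(13):
        s=(X>.3+.05*i)&(X<.35+.05*i)&(Y<.05-.05*j)&(Y>0-.05*j)&(d>0)
        h[i,j]=Z[s].max() if s.any() else 0
print("rows x=.30.. step .05, cols y=.05 down to -.6");print(h.round(2))
ds=np.load("scene0.npy");ps=manip.camera_params("scene")
Ws=ps["eye"]+(np.stack([u,v,np.ones_like(u)],-1)@inv(ps["mtx"]).T*ds[...,None])@ps["orientation"].T
for a in [(276,20),(290,60),(303,105),(306,150),(300,185),(322,168),(333,175),(345,185),(320,130)]: print(a,Ws[a[1],a[0]].round(3))
E
```

```text
tab 111 ((559.4999389648438, -206.9738006591797), (59.034942626953125, 18.12353515625), 34.35700225830078) 0.148
bodytop 144 ((548.8797607421875, -205.93780517578125), (50.97255325317383, 46.989410400390625), 27.060522079467773) 0.109
can tab 97 ((414.53985595703125, -209.50439453125), (31.51110076904297, 14.921523094177246), 1.0205674171447754) 0.148
chamber 1420 ((460.282470703125, -344.94866943359375), (99.56942749023438, 104.0411605834961), 19.973588943481445) 0.102
rows x=.30.. step .05, cols y=.05 down to -.6
[[0.24 0.24 0.65 0.65 0.63 0.   0.   0.   0.   0.11 0.11 0.01 0.  ]
 [0.01 0.01 0.01 1.   1.   1.   0.05 0.1  0.01 0.15 0.15 0.01 0.02]
 [0.03 0.03 0.03 0.02 0.11 0.15 0.1  0.11 0.11 0.11 0.01 0.02 0.02]
 [0.16 0.2  0.23 0.05 0.04 0.01 0.11 0.11 0.11 0.1  0.01 0.02 0.01]
 [0.22 0.25 0.36 0.35 0.11 0.15 0.01 0.1  0.11 0.01 0.01 0.03 0.05]
 [0.35 0.48 0.46 0.38 0.18 0.15 0.01 0.05 0.05 0.06 0.01 0.01 0.03]
 [0.35 0.62 0.62 0.39 0.29 0.01 0.06 0.06 0.06 0.06 0.01 0.01 0.01]
 [0.35 0.7  0.69 0.35 0.28 0.1  0.06 0.06 0.06 0.06 0.01 0.01 0.01]
 [0.35 0.42 0.42 0.38 0.17 0.11 0.06 0.06 0.06 0.06 0.2  0.12 0.01]]
(276, 20) [ 0.62  -0.03   0.529]
(290, 60) [ 0.592 -0.034  0.456]
(303, 105) [ 0.563 -0.036  0.37 ]
(306, 150) [ 0.563 -0.046  0.273]
(300, 185) [0.531 0.032 0.222]
(322, 168) [ 0.531 -0.06   0.234]
(333, 175) [ 0.517 -0.087  0.213]
(345, 185) [ 0.542 -0.206  0.15 ]
(320, 130) [ 0.535 -0.058  0.317]
```

```bash
python3 - <<'E'
import cv2,numpy as np
from numpy.linalg import inv
from station import manip
t=cv2.imread("pics/top0.png");d=np.load("top0.npy");p=manip.camera_params("top")
def plane(q,z):
    r=np.c_[q,np.ones(len(q))]@inv(p["mtx"]).T@p["orientation"].T
    return (p["eye"]+r*((z-p["eye"][2])/r[:,2])[:,None])[:,:2]
x0,y0=312,195
c=t[y0:y0+36,x0:x0+36]; k=8
g=cv2.resize(c,None,fx=k,fy=k,interpolation=cv2.INTER_CUBIC)
hsv=cv2.cvtColor(g,cv2.COLOR_BGR2HSV)
w=((hsv[...,2]>120)&(hsv[...,1]<50)).astype(np.uint8)
n,l,s,ce=cv2.connectedComponentsWithStats(w); 
i=l[int((218-y0)*k):,:]; 
# body = white component nearest cartridge
tgt=min(range(1,n),key=lambda i:1e9 if s[i,4]<1500 else np.hypot(*(ce[i]/k-[331-x0,212-y0])))
b=(l==tgt).astype(np.uint8); print(s[tgt],ce[tgt]/k+[x0,y0])
cn=max(cv2.findContours(b,0,2)[0],key=cv2.contourArea).reshape(-1,2)
hull=cv2.convexHull(cn)
dark=((hsv[...,2]<45)&(cv2.fillPoly(np.zeros_like(b),[hull],1)>0)).astype(np.uint8)
n2,l2,s2,c2=cv2.connectedComponentsWithStats(dark); j=1+np.argmax(s2[1:,4])
q=np.argwhere(l2==j)[:,::-1]/k+[x0-.5,y0-.5]
for z in(.15,): print("dark",s2[j],cv2.minAreaRect((plane(q,z)*1000).astype(np.float32)))
print("body",cv2.minAreaRect((plane(hull.reshape(-1,2)/k+[x0-.5,y0-.5],.11)*1000).astype(np.float32)))
o=g.copy();cv2.drawContours(o,[hull],-1,(0,0,255),1);o[l2==j]=(0,255,0)
# neighbours
v,u=np.mgrid[:400,:640]
for n in("top","scene"):
    pp=manip.camera_params(n);dd=np.load(n+"0.npy")
    W=pp["eye"]+(np.stack([u,v,np.ones_like(u)],-1)@inv(pp["mtx"]).T*dd[...,None])@pp["orientation"].T
    r=np.hypot(W[...,0]-.543,W[...,1]+.213)
    m=(r<.16)&(W[...,2]>.16)&(W[...,2]<.6)&(dd>0)
    for lo in(.16,.2,.25,.3,.4):
        mm=m&(W[...,2]>=lo)&(W[...,2]<lo+.1)
        if mm.any(): i=np.argmin(np.where(mm,r,9)); print(n,lo,mm.sum(),W.reshape(-1,3)[i].round(3),r.flat[i].round(3),"px",i%640,i//640)
cv2.imwrite("pics/seg.png",cv2.resize(o,(576,576)))
E
```

```text
[    0     0   235   279 21770] [323.94764584 210.64956362]
dark [ 125   79   75  107 2059] ((546.248779296875, -212.92674255371094), (35.90084457397461, 15.946000099182129), 27.5500431060791)
body ((548.846923828125, -200.79759216308594), (92.10620880126953, 76.49059295654297), 1.6712170839309692)
top 0.16 1083 [ 0.585 -0.193  0.161] 0.047 px 324 194
top 0.2 931 [ 0.609 -0.189  0.2  ] 0.07 px 323 181
top 0.25 1103 [ 0.548 -0.129  0.347] 0.084 px 294 192
top 0.3 1159 [ 0.55  -0.129  0.35 ] 0.084 px 294 191
scene 0.16 337 [ 0.583 -0.191  0.161] 0.045 px 328 180
scene 0.2 441 [ 0.619 -0.171  0.221] 0.087 px 312 157
scene 0.25 485 [ 0.548 -0.128  0.349] 0.085 px 330 110
scene 0.3 393 [ 0.548 -0.128  0.349] 0.085 px 330 110
```

View pics/seg.png

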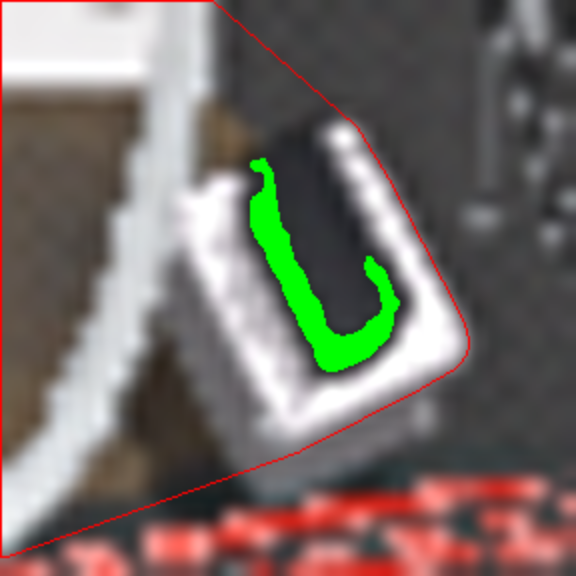

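The green outlines the tab (edge pixels around its face), long axis about 27.5° from world x, centre about (0.546,-0.213). A white cable passes about 45 mm away on its left. Going above it with the fingers half open.

```bash
python3 -m pendant '{"slide":[[0.2,-0.07,0],[0.4,-0.14,0],[0.6,-0.21,0],[0.73,-0.25,0],[0.73,-0.25,0],[0.73,-0.25,0],[0.73,-0.25,0],[0.73,-0.25,0],[0.73,-0.25,0],[0.73,-0.25,0]],"rotation":[[0,0,-0.006],[0,0,-0.012],[0,0,-0.018],[0,0,-0.0256],[0,0,-0.0256],[0,0,-0.0256],[0,0,-0.0256],[0,0,-0.0256],[0,0,-0.0256],[0,0,-0.0256]]}' 0.5 60; python3 - <<'E'
from station import manip
import cv2,numpy as np
p=manip.camera_params("wrist"); print(p)
im,d=manip.get_image("wrist"); cv2.imwrite("pics/w1.png",im); np.save("w1.npy",d); np.savez("w1p.npz",**p)
o=manip.observe();print(o["position"],o["eef_rot"],o["force"])
E
```

```text
time_s: 1.35
position: [0.5329, -0.2193, 0.25]
eef_rot: [[0.887, 0.461, -0.001], [0.461, -0.887, 0.0], [-0.001, -0.0, -1.0]]
force: [-0.7, 0.1, -0.8]
finger_gap: 0.0426
grasp_force: 0.0
{'mtx': array([[280.90742316,   0.        , 322.66687376],
       [  0.        , 280.90742316, 198.69140462],
       [  0.        ,   0.        ,   1.        ]]), 'eye': array([ 0.5959123 , -0.1865037 ,  0.37345689]), 'orientation': array([[ 0.46188431, -0.85128104, -0.24896482],
       [-0.88693966, -0.44361848, -0.12861058],
       [-0.00096165,  0.28021998, -0.95993533]])}
[ 0.53274535 -0.2195707   0.25022317] [[ 8.87658073e-01  4.60502951e-01 -4.21338822e-04]
 [ 4.60502995e-01 -8.87658150e-01  9.05868589e-06]
 [-3.69833288e-04 -2.02068805e-04 -9.99999911e-01]] [-0.29019351 -0.50181198 -0.75577868]
```

View pics/w1.png

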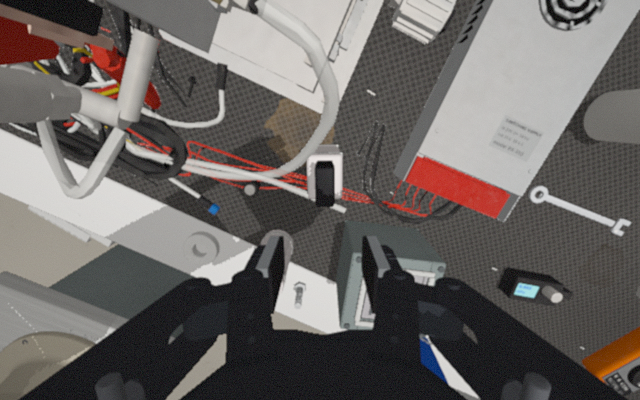

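The wrist view shows the cartridge at (323,182) and the looping cable at (330,90), just where the camera side of the hand would descend. I'll measure the tab, then turn the hand half round so the camera is on the free side.

```bash
cat > h.py <<'E'
import cv2,numpy as np
from numpy.linalg import inv
def cloud(d,p):
    v,u=np.mgrid[:400,:640]
    return p["eye"]+(np.stack([u,v,np.ones_like(u)],-1)@inv(p["mtx"]).T*d[...,None])@p["orientation"].T
def tab(im,d,p,x,y):
    W=cloud(d,p); m=(np.hypot(W[...,0]-x,W[...,1]-y)<.04)&(W[...,2]>.143)&(W[...,2]<.157)&(d>0)&(im.max(2)<90)
    n,l,s,c=cv2.connectedComponentsWithStats(m.astype(np.uint8)); j=1+np.argmax(s[1:,4]); q=W[l==j]
    print("tab",s[j],c[j],cv2.minAreaRect((q[:,:2]*1000).astype(np.float32)),q.mean(0).round(4))
    return W
E
python3 - <<'E'
from h import *
from station import manip
im=cv2.imread("pics/w1.png");d=np.load("w1.npy");p=dict(np.load("w1p.npz"))
W=tab(im,d,p,.545,-.213)
m=(d>0)&(W[...,2]>.15)&(im.min(2)>110)
for z in(.16,.18,.2,.22,.25,.28):
    mm=m&(abs(W[...,2]-z)<.01)&(np.hypot(W[...,0]-.545,W[...,1]+.213)<.15)
    if mm.any():
        r=np.hypot(W[...,0]-.545,W[...,1]+.213)[mm]; print(z,mm.sum(),W[mm][r.argmin()].round(3),r.min().round(3))
print(manip.observe()["joints"].round(3))
E
```

```text
tab [315 165  20  42 751] [324.31691079 185.76165113] ((547.6188354492188, -213.26031494140625), (33.92959213256836, 15.964007377624512), 27.02952003479004) [ 0.5482 -0.2126  0.1496]
0.16 6122 [ 0.576 -0.192  0.151] 0.037
0.18 470 [ 0.587 -0.191  0.17 ] 0.048
0.2 788 [ 0.599 -0.189  0.191] 0.059
0.22 6977 [ 0.611 -0.181  0.211] 0.073
0.25 334 [ 0.53  -0.189  0.245] 0.028
0.28 138 [ 0.553 -0.235  0.271] 0.023
[-0.594  0.427  1.336 -0.     1.379  0.498]
```

```bash
python3 -m pendant '{"slide":[[-0.08,0,-0.06],[-0.08,0,-0.12],[-0.08,0,-0.12],[-0.08,0,-0.12],[-0.08,0,-0.12],[-0.08,0,-0.12],[-0.08,0,-0.12],[-0.08,0,-0.12],[-0.08,0,-0.12],[-0.08,0,-0.12]],"rotation":[[0,0,0],[0,0,-0.0275],[0,0,-0.055],[0,0,-0.0825],[0,0,-0.11],[0,0,-0.1375],[0,0,-0.165],[0,0,-0.1925],[0,0,-0.22],[0,0,-0.25]]}' && python3 -m pendant '{"slide":[[0,0,0],[0,0,0],[0,0,0],[0,0,0],[0,0,0],[0,0,0],[0,0,0],[0,0,0],[0,0,0],[0,0,0]],"rotation":[[0,0,-0.0275],[0,0,-0.055],[0,0,-0.0825],[0,0,-0.11],[0,0,-0.1375],[0,0,-0.165],[0,0,-0.1925],[0,0,-0.22],[0,0,-0.25],[0,0,-0.25]]}'
python3 - <<'E'
from station import manip
import numpy as np
o=manip.observe();print(o["joints"].round(3),o["position"],o["eef_rot"].round(4))
for z in(.2,.137):print(z,(o["eef_rot"].T@(np.array([.547,-.2132,z])-o["position"])/.6).round(4))
E
```

```text
time_s: 2.65
position: [0.4901, -0.2418, 0.3224]
eef_rot: [[-0.464, 0.886, 0.0], [0.886, 0.464, -0.0], [-0.0, -0.0, -1.0]]
force: [-0.0, 0.2, 0.2]
finger_gap: 0.0429
grasp_force: 0.0
time_s: 3.9
position: [0.4902, -0.2417, 0.3224]
eef_rot: [[-0.889, -0.458, 0.0], [-0.458, 0.889, -0.0], [0.0, -0.0, -1.0]]
force: [0.1, -0.6, -0.3]
finger_gap: 0.0427
grasp_force: 0.0
[-0.672  0.322  1.299 -0.     1.521 -2.719] [ 0.49020247 -0.2416653   0.32241915] [[-8.890e-01 -4.579e-01  0.000e+00]
 [-4.579e-01  8.890e-01 -1.000e-04]
 [ 0.000e+00 -1.000e-04 -1.000e+00]]
0.2 [-0.1059 -0.0011  0.204 ]
0.137 [-0.1059 -0.0011  0.309 ]
```

```bash
python3 -m pendant '{"slide":[[-0.06,-0.001,0.05],[-0.106,-0.001,0.1],[-0.106,-0.001,0.15],[-0.106,-0.001,0.2],[-0.106,-0.001,0.23],[-0.106,-0.001,0.26],[-0.106,-0.001,0.285],[-0.106,-0.001,0.3],[-0.106,-0.001,0.309],[-0.106,-0.001,0.309]],"rotation":[[0,0,0],[0,0,0],[0,0,0],[0,0,0],[0,0,0],[0,0,0],[0,0,0],[0,0,0],[0,0,0],[0,0,0]]}'
python3 -m pendant '{"slide":[[0,0,0],[0,0,0],[0,0,0],[0,0,0]],"rotation":[[0,0,0],[0,0,0],[0,0,0],[0,0,0]]}' 0 60
python3 - <<'E'
from station import manip
import cv2
im,d=manip.get_image("wrist"); cv2.imwrite("pics/w2.png",im)
E
```

```text
time_s: 5.15
position: [0.5476, -0.2123, 0.1369]
eef_rot: [[-0.888, -0.46, -0.0], [-0.46, 0.888, 0.0], [-0.0, 0.0, -1.0]]
force: [-0.2, -0.9, 0.2]
finger_gap: 0.0426
grasp_force: 0.0
time_s: 5.65
position: [0.5479, -0.2124, 0.1375]
eef_rot: [[-0.888, -0.46, 0.001], [-0.46, 0.888, -0.001], [-0.001, -0.001, -1.0]]
force: [0.5, -0.9, 4.9]
finger_gap: 0.0152
grasp_force: 59.3
```

View pics/w2.png

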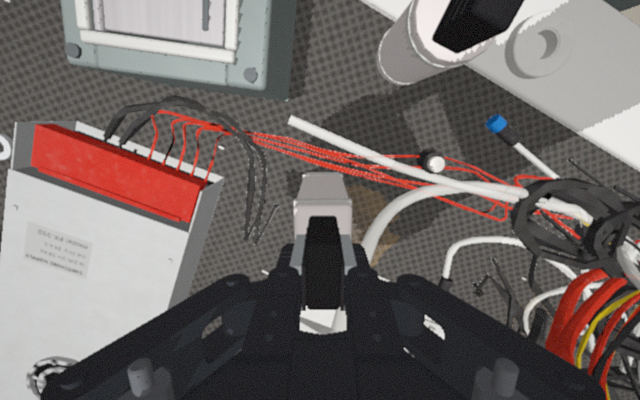

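Grip is firm (59 N, 15 mm gap), with the tab between the pads at (322,260) and the canister untouched at top right. Lifting straight up.

```bash
python3 -m pendant '{"slide":[[0,0,-0.03],[0,0,-0.07],[0,0,-0.12],[0,0,-0.17],[0,0,-0.22],[0,0,-0.25],[0,0,-0.25]],"rotation":[[0,0,0],[0,0,0],[0,0,0],[0,0,0],[0,0,0],[0,0,0],[0,0,0]]}'
python3 - <<'E'
from station import manip
from h import *
# chamber by wrist view too
p=manip.camera_params("wrist"); im,d=manip.get_image("wrist"); W=cloud(d,p)
m=(np.hypot(W[...,0]-.46,W[...,1]+.345)<.085)&(W[...,2]>.097)&(W[...,2]<.111)&(d>0)
q=W[m]; print(len(q),cv2.minAreaRect((q[:,:2]*1000).astype(np.float32)),q.max(0),q.min(0))
cv2.imwrite("pics/w3.png",im)
o=manip.observe();print(o["position"],o["force"],o["joints"].round(3))
R=o["eef_rot"]
print((R.T@(np.array([.4596,-.343,o["position"][2]])-o["position"])/.6).round(4), np.degrees(np.arctan2(R[1,1],R[0,1])))
E
```

```text
time_s: 6.58
position: [0.5477, -0.2122, 0.2871]
eef_rot: [[-0.888, -0.461, 0.001], [-0.461, 0.888, -0.0], [-0.0, -0.001, -1.0]]
force: [0.1, 0.2, -2.9]
finger_gap: 0.015
grasp_force: 59.0
10067 ((460.2131652832031, -343.2874755859375), (95.26313781738281, 103.64725494384766), 20.115297317504883) [ 0.52149939 -0.27968451  0.10831675] [ 0.39774134 -0.40306799  0.09701826]
[ 0.54740058 -0.21206421  0.28592342] [-0.00362485 -0.80669614 -2.83819   ] [-0.569  0.432  1.236  0.     1.475 -2.619]
[ 0.2304 -0.1263  0.    ] 117.42667091897063
```

View pics/w3.png

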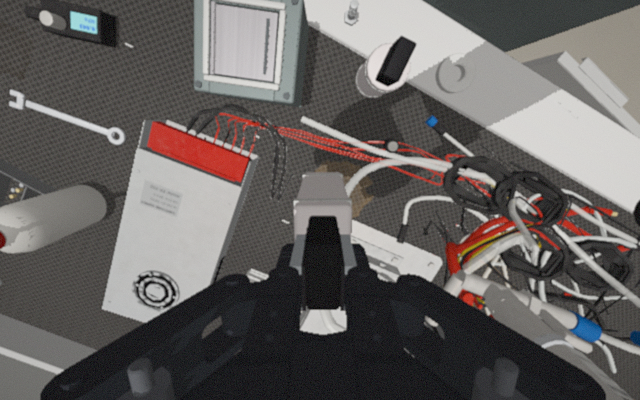

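Lifted cleanly: the cartridge hangs straight from the tab at (322,260), with the chamber at (248,50) and the canister at (385,70) undisturbed. Both chamber measurements agree, so I'm carrying it over and turning 7.4°.

```bash
python3 -m pendant '{"slide":[[0.06,-0.033,0],[0.12,-0.066,0],[0.18,-0.1,0],[0.22,-0.12,0],[0.23,-0.126,0],[0.23,-0.126,0],[0.23,-0.126,0],[0.23,-0.126,0]],"rotation":[[0,0,0.005],[0,0,0.01],[0,0,0.015],[0,0,0.0206],[0,0,0.0206],[0,0,0.0206],[0,0,0.0206],[0,0,0.0206]]}'
python3 - <<'E'
from station import manip
from h import *
o=manip.observe();R=o["eef_rot"]
print(o["position"],o["joints"].round(3),(R.T@(np.array([.4598,-.343,.1425])-o["position"])/.6).round(4), np.degrees(np.arctan2(R[1,1],R[0,1])))
im,d=manip.get_image("scene");cv2.imwrite("pics/s3.png",cv2.resize(im[120:290,300:500],(800,600 *680//600)[:2]) if 0 else cv2.resize(im[100:280,310:510],(640,576)))
E
```

```text
time_s: 7.62
position: [0.4604, -0.3422, 0.2868]
eef_rot: [[-0.939, -0.343, -0.0], [-0.343, 0.939, 0.0], [-0.0, 0.0, -1.0]]
force: [-0.2, -0.6, -3.4]
finger_gap: 0.0149
grasp_force: 58.9
[ 0.46039297 -0.34218889  0.28678913] [-0.843  0.4    1.281  0.     1.461 -2.765] [ 0.0014 -0.001   0.2405] 110.0817118427356
```

View pics/s3.png

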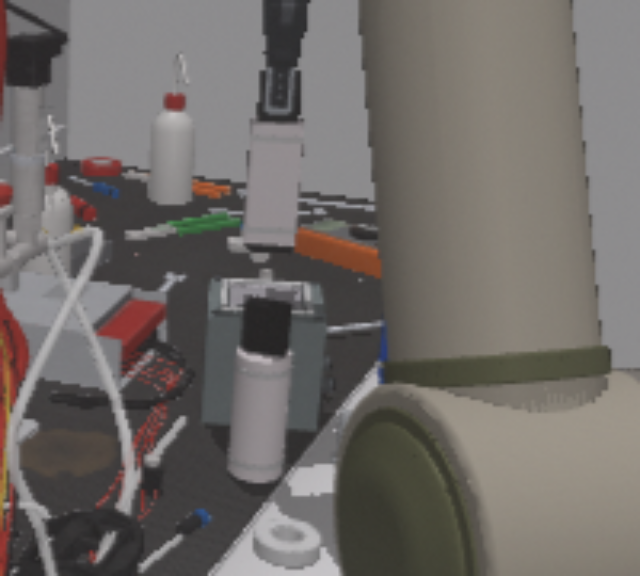

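The cartridge hangs upright over the chamber mouth (crop 272,185 above 265,290). Pushing down in steps.

```bash
python3 -m pendant '{"slide":[[0.001,-0.001,0.03],[0.001,-0.001,0.06],[0.001,-0.001,0.08],[0.001,-0.001,0.1],[0.001,-0.001,0.12],[0.001,-0.001,0.14],[0.001,-0.001,0.14]],"rotation":[[0,0,0],[0,0,0],[0,0,0],[0,0,0],[0,0,0],[0,0,0],[0,0,0]]}'
python3 -m pendant '{"slide":[[0,0,0.02],[0,0,0.04],[0,0,0.06],[0,0,0.08],[0,0,0.09],[0,0,0.095],[0,0,0.095],[0,0,0.095]],"rotation":[[0,0,0],[0,0,0],[0,0,0],[0,0,0],[0,0,0],[0,0,0],[0,0,0],[0,0,0]]}'
```

```text
time_s: 8.55
position: [0.4593, -0.3433, 0.2018]
eef_rot: [[-0.94, -0.342, -0.001], [-0.342, 0.94, 0.002], [0.001, 0.002, -1.0]]
force: [-0.9, 0.4, -2.7]
finger_gap: 0.0154
grasp_force: 59.0
time_s: 9.55
position: [0.4597, -0.3437, 0.1462]
eef_rot: [[-0.94, -0.342, 0.0], [-0.342, 0.94, -0.0], [-0.0, -0.0, -1.0]]
force: [0.3, 0.4, -2.5]
finger_gap: 0.0151
grasp_force: 58.9
```

```bash
python3 -m pendant '{"slide":[[0,0,0.002],[0,0,0.004],[0,0,0.005],[0,0,0.006],[0,0,0.006],[0,0,0.006]],"rotation":[[0,0,0],[0,0,0],[0,0,0],[0,0,0],[0,0,0],[0,0,0]]}'
```

```text
time_s: 10.3
position: [0.4596, -0.3437, 0.1425]
eef_rot: [[-0.94, -0.342, 0.0], [-0.342, 0.94, -0.0], [-0.0, -0.0, -1.0]]
force: [-0.6, 0.0, 0.2]
finger_gap: 0.015
grasp_force: 59.2
```

The weight has gone onto the floor (force −2.5 to +0.2 N). Pressing about 0.5 mm more, then opening and withdrawing upward.

```bash
python3 -m pendant '{"slide":[[0,0,0.001],[0,0,0.001],[0,0,0.001]],"rotation":[[0,0,0],[0,0,0],[0,0,0]]}'
python3 -m pendant '{"slide":[[0,0,0],[0,0,0],[0,0,0],[0,0,0],[0,0,0]],"rotation":[[0,0,0],[0,0,0],[0,0,0],[0,0,0],[0,0,0]]}' 0.5
python3 -m pendant '{"slide":[[0,0,-0.02],[0,0,-0.05],[0,0,-0.1],[0,0,-0.15],[0,0,-0.2],[0,0,-0.2],[0,0,-0.2]],"rotation":[[0,0,0],[0,0,0],[0,0,0],[0,0,0],[0,0,0],[0,0,0],[0,0,0]]}'
python3 - <<'E'
from station import manip
from h import *
im,d=manip.get_image("scene"); p=manip.camera_params("scene")
W=cloud(d,p); m=(np.hypot(W[...,0]-.46,W[...,1]+.343)<.05)&(W[...,2]>.125)&(W[...,2]<.2)&(d>0)
print("tab seen",W[m].mean(0),W[m].max(0),W[m].min(0))
iw,dw=manip.get_image("wrist"); pw=manip.camera_params("wrist"); tab(iw,dw,pw,.46,-.343)
cv2.imwrite("pics/end.png",np.vstack([cv2.resize(iw,(480,300)),cv2.resize(im[120:270,330:570],(480,300))]))
E
```

```text
time_s: 10.68
position: [0.4597, -0.3438, 0.1424]
eef_rot: [[-0.94, -0.342, 0.001], [-0.342, 0.94, -0.001], [-0.0, -0.001, -1.0]]
force: [-1.5, 2.0, 4.3]
finger_gap: 0.015
grasp_force: 60.1
time_s: 11.3
position: [0.4596, -0.3437, 0.1417]
eef_rot: [[-0.94, -0.342, 0.0], [-0.342, 0.94, 0.0], [-0.0, -0.0, -1.0]]
force: [-0.3, -0.6, -0.5]
finger_gap: 0.0425
grasp_force: 0.0
time_s: 12.18
position: [0.4594, -0.3435, 0.2614]
eef_rot: [[-0.94, -0.342, -0.0], [-0.342, 0.94, 0.001], [0.0, 0.001, -1.0]]
force: [0.6, 0.2, -1.1]
finger_gap: 0.0429
grasp_force: 0.0
tab seen [ 0.45736589 -0.33742328  0.14080109] [ 0.47569975 -0.32857917  0.15438875] [ 0.44125547 -0.35165733  0.1251938 ]
tab [312 180  19  40 701] [321.34094151 199.7617689 ] ((457.90692138671875, -345.1373596191406), (32.74089813232422, 16.004549026489258), 20.03387451171875) [ 0.4567 -0.3451  0.1541]
```

View pics/end.png

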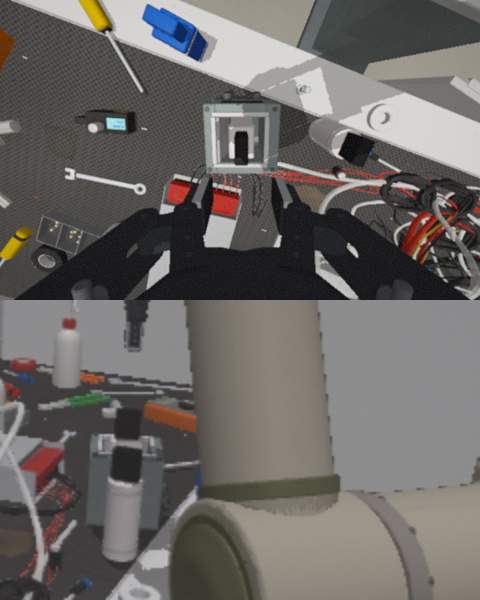

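The cartridge stands upright in the mouth (wrist view 240,145; tab top 0.154 m, so its foot is on the 5 mm floor). It is within 3 mm of centre, released, with the hand clear and the canister in place. Handing in.

```bash
python3 -c "
from station import manip
print(manip.hand_in())"
```

```text
the job is handed in; nothing more can be done
None
```

I set the flat-sided white cartridge upright on the chamber floor, within about 3 mm of centre, then released it. The canister stayed where it stood, and I handed the job in at about 12 s; the hand-in gave no verdict, and I did not measure the flap's angle.

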